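Regrip a bead tube in the sloped stand and lay it in the storage tray

ROBOT

A 7-joint arm with a two-finger parallel gripper is mounted at the origin on the work surface. World frame = base frame: x ahead of the robot, y to its left, z up, the work surface at z = 0. Lengths are in m, angles in degrees, forces in N, time in s.
With the tool pointing down it reaches from about 0.425 to 0.875 m from the base axis. Payload 4.7 kg.
Tool frame: the origin (TCP) lies midway between the tips of the shut fingers; the grasp point (between the pads) lies 19 mm behind it; z points along the fingers, y is the direction in which the jaws open and shut (so a half turn about z gives the same grasp; the last joint's range is limited). The gripper opens to 87 mm and grips with 3 to 60 N. Pads are 19 mm wide; open, the fingers measure 117 mm over their backs; the gripper's body (75 mm by 190 mm) begins 51 mm behind the grasp point.
Start: joints at [76.839, 18.392, -4.016, 83.108, 1.295, 78.541, -3.26], TCP at [0.157, -0.631, 0.223] pointing down, gripper open.
Joint ranges: [-163.93, 163.93], [-17.29, 119.83], [-79.2, 71.16], [3.27, 140.29], [-89.18, 269.18], [5.43, 117.66], [-154.24, 154.24]. Speed limits (degrees/s): [147.25, 147.25, 180, 180, 180, 180, 180].

INTERFACE

Orientations are given as [roll, pitch, yaw] about the fixed x, y, z axes, in that order (R = Rz(yaw) Ry(pitch) Rx(roll)).
In Python, from cell import env gives the robot as it stands. The module is installed in compiled form; this text tells all that it offers.
- The arm moves only by the tool servo_tool, never from a script. Its argument "plan" is a list of rows, each a list of 3 entries, a list of its own where there are three numbers: the opening, from 0 (shut) to 1 (fully open), then the shift along the tool's x, y, z in cm, then the turn, a rotation vector about the tool's x, y, z in degrees. A call has 1 to 20 rows; each row shifts and turns the pose as measured when the row begins, along the tool's axes as they then stand; what a row does not reach is not made up. A row lasts 1/12 s, in which the tool goes at most 41.7 mm and 7.16 degrees, less where a joint would pass 70% of its speed; a pose out of reach is approached as far as the arm can. A call is refused whole if a number of a shift passes 4.17 or a number of a turn 7.16, either way. A call with a gripper value outside its range is refused whole. The fingers move at their own pace and stop on an object; "force" is the grip in N (left out, the last holds). Time passes only in rows, so rows that do not move let the fingers close. It gives the time, the measured TCP pose, the force and the opening at its end, in the units of the state.
- env.get_obs(): the state, without advancing time (a new reading comes with each control period).
- env.read_camera(name): name is "side" or "top"; returns a dict with "image" (400x640x3 uint8, blue, green, red), "fx", "fy", "cx", "cy" (pixels), "rvec" (rotation vector, rad) and "tvec" (3), from world to camera coordinates, as OpenCV has them. Camera axes: x right, y down, z forward; pixel columns grow to the right and rows downward; lengths in m; the calibration is good to about 2 mm. A picture is of the moment at which its call begins. There is no depth.
- env.sign_off(): hands the job in, once; it reports no verdict.
The state is a dict: "time_s": time; "qpos": joint angles; "joint_velocities": joint speeds; "effort": joint torques, N m; "tool_pos": TCP position; "tool_rot": TCP orientation; "force": force on the tool from outside, world axes, zero at the start; "wrist_torque": the same for the moment, N m; "grip_width": finger opening in m.
Only numpy, scipy, OpenCV 4.12 (cv2) and the standard library are available. Lean on these libraries where they do the work, as an engineer would, in place of code of your own. Each camera call takes 0.05 s, during which the arm holds its last target. There are 200 camera calls.

TASK

Pack away the pink bead tube: lift it out of the upright rack and lean it in the sloped wooden stand, cap up and foot down at the stop, then let go. Take it afresh by its middle, lay it on its side in the pink-tabbed place of the grey tray with its cap at the tab end like its neighbours, and let go. Do not drop it, and leave the other tubes and the glass bottle where they are.

Things in the scene. Friction and masses are not known exactly. Their poses are not given: they have to be found in the camera images.
- pink_mid (a point): middle of the pink bead tube: a rigid clear cylinder 150 mm long, 26 mm across, about 80 g, pink beads inside, its top 26 mm a pink screw cap 28 mm across. The point is on the axis half-way along; z runs along the axis from foot to cap. It starts upright in a hole of the rack
- pink_cap (a point): centre of the flat outer end of the pink tube's cap (75 mm from pink_mid along +z)
- pink_foot (a point): centre of the pink tube's foot (75 mm from pink_mid along -z)
- rack: upright rack: a fixed pale wooden block 166 x 56 x 62 mm (its x, y, z), origin under its centre, with three holes 29 mm across and 52 mm deep in a row along its x, 54 mm apart, the second at its centre. A tube stands 98 mm out of it (top 160 mm above the table). Two holes hold tubes, one end hole is empty
- stand: fixed brown wooden sloped stand, base 150 x 74 mm, origin under its centre. Holds a tube at 45 degrees, cap end up towards its +x, foot against a stop, in two V notches (9 mm thick along the tube, 64 mm wide, tops almost level with the tube's axis) centred 25 and 102 mm from the foot. Elsewhere only a 14 mm wide web is under the tube, up to 107 mm from the foot: its middle and cap are free
- stand_mid (a point): where pink_mid is when a tube lies home in the sloped stand (axes as the stand's: not sloped; z up)
- stand_foot (a point): where the tube's foot centre is when it lies home in the sloped stand, 36 mm above the table
- stand_cap (a point): where the cap's end centre is when the tube lies home in the sloped stand, 142 mm above the table. The slope's direction is from stand_foot to stand_cap
- tray: fixed grey tray 190 x 176 mm, rim 16 mm, origin under its centre. Three places 58 mm apart along its x; tubes lie along its y, caps to +y (the end with coloured tabs), axis 42 mm above the table, in V notches of two rails 8 mm thick at y = -42 and +42 mm, tops at 40 mm; floor 6 mm. Yellow and blue tubes fill two places; 32 mm is free between neighbouring tubes
- pink_place (a point): where pink_mid is when the pink tube lies home in its place, the one with the small pink tab (30 x 14 mm, 18 mm high, on the +y rim); axes as the tray's, so the tube lies along y
- pink_place_cap (a point): where pink_cap is when the pink tube lies home in its place with the cap at the tab end (75 mm from pink_place along +y)
- green_mid (a point): bystander: middle of a green tube of the same shape, standing in the rack
- yellow_mid (a point): bystander: middle of a yellow tube of the same shape, lying in the tray
- blue_mid (a point): bystander: middle of a blue tube of the same shape, lying in the tray
- bottle_mid (a point): bystander: middle of a loose green glass bottle, 60 mm across and 222 mm high, standing near the sloped stand (the point is 111 mm above the table)

How it is judged (in metres and radians):
On the way, in this order (a step that is already met when the one before it is completed fails the run):
1. the pink tube lies in the sloped stand, cap up (foot and cap each within 12 mm of home), and the fingers have let go of it (distance between pink_foot and stand_foot below 0.012 m and distance between pink_cap and stand_cap below 0.012 m and contact force between pink and the fingers below 0.05 N and linear speed of pink below 0.02 m/s), for 0.2 s.
2. the tube is gripped within 35 mm of its middle and lifted at least 50 mm away from the stand (distance between pink_mid and stand_mid above 0.05 m and distance between the grasp point and pink_mid below 0.035 m and contact force between pink and the fingers above 0.5 N), for 0.2 s.
At the end, for the whole second after the job is handed in: the pink tube lies at rest in the notches of its pink-tabbed place, its middle within 10 mm and its cap end within 12 mm of home (cap at the tab end), released (distance between pink_mid and pink_place below 0.01 m and distance between pink_cap and pink_place_cap below 0.012 m and contact force between pink and the fingers below 0.05 N and linear speed of pink below 0.02 m/s); the robot touches nothing.
It fails at once if another tube is shifted by more than 12 mm (distance of any of green_mid, yellow_mid, blue_mid from where it was at the start of the episode above 0.012 m).
It fails at once if the glass bottle is shifted by more than 15 mm (distance of bottle_mid from where it was at the start of the episode above 0.015 m).
It fails at once if the pink tube is dropped (faster than 0.5 m/s with no finger touching it) (linear speed of pink above 0.5 m/s and contact force between pink and the fingers below 0.01 N).
It also fails if it takes over 61 s, if anything falls off the work surface, if the arm or the gripper's body presses on something with over 40 N, if the wrist force passes 120 N, or if a joint passes its speed limit or range.

## Working session

There is one attempt and no reset: what is moved stays moved. The work goes in short steps, Python scripts to look and compute and a tool call to move; the robot and the scene stay as the last step left them, time stands still between calls to the robot, and variables do not carry over. Pictures are saved under pics/ and viewed, about 8 in all and at most 12, crops included, and the job is handed in when it is done.

Besides the shell and the picture viewer there is one more tool, called by a JSON object that holds its "api" and its "payload", one argument or row to a line. servo_tool: Moves the arm, as the interface text tells. Its arguments: {"type":"object","properties":{"plan":{"type":"array"},"force":{"type":"number"}},"required":["plan"]}

```bash
mkdir -p pics; cat > h.py <<'E'
import numpy as np, cv2
from cell import env
from scipy.spatial.transform import Rotation as Ro
def cam(n):
    c=env.read_camera(n); c['R']=cv2.Rodrigues(np.array(c['rvec'],float))[0]; c['t']=np.array(c['tvec'],float).ravel(); return c
def ray(c,u,v):
    d=c['R'].T@np.array([(u-c['cx'])/c['fx'],(v-c['cy'])/c['fy'],1]); return -c['R'].T@c['t'],d
def onz(c,u,v,z):
    o,d=ray(c,u,v); return o+d*(z-o[2])/d[2]
def proj(c,p):
    q=c['R']@np.array(p)+c['t']; return np.array([c['fx']*q[0]/q[2]+c['cx'],c['fy']*q[1]/q[2]+c['cy']])
def tri(c1,p1,c2,p2):
    o1,d1=ray(c1,*p1);o2,d2=ray(c2,*p2)
    s=np.linalg.lstsq(np.c_[d1,-d2],o2-o1,rcond=None)[0]; a=o1+d1*s[0];b=o2+d2*s[1]
    return (a+b)/2,np.linalg.norm(a-b)
E
python3 - <<'E'
from h import *
for n in("top","side"):
    c=cam(n); cv2.imwrite(f"pics/{n}0.png",c['image']); print(n,c['fx'],c['cx'],c['cy'],-c['R'].T@c['t'],c['R'].round(3).tolist())
print(env.get_obs())
E
```

```text
top 465.5162262552833 315.2191662285491 194.78881743082013 [0.43387154 0.03826361 1.27545656] [[-0.015, -1.0, -0.009], [-0.992, 0.016, -0.127], [0.128, 0.007, -0.992]]
side 455.21066539078197 316.18195394195203 200.56653373830235 [0.13747958 0.81887524 0.82191704] [[-0.881, -0.472, -0.006], [-0.294, 0.559, -0.776], [0.37, -0.682, -0.631]]
{'time_s': 0.1, 'qpos': array([76.83882284, 18.43235688, -4.01398154, 83.16906055,  1.29240319,
       78.54276891, -3.26138707]), 'joint_velocities': array([ 0.04887089, -0.04834675, -0.03274662, -0.22974832, -0.00556824,
        0.04809092, -0.0482247 ]), 'effort': array([ 4.25041480e-05, -4.92567515e+01, -4.05664165e-01, -3.13397563e+01,
       -6.42011594e-02,  3.94302537e-02,  5.25258838e-05]), 'tool_pos': array([ 0.15673421, -0.63028815,  0.22158845]), 'tool_rot': array([-1.79900899e+02,  3.61739498e-03,  1.39674242e+01]), 'force': array([-0.45892511,  0.54447081,  0.21254313]), 'wrist_torque': array([-0.03518391,  0.01787383, -0.02480238]), 'grip_width': 0.08662475637459582}
```

View pics/top0.png

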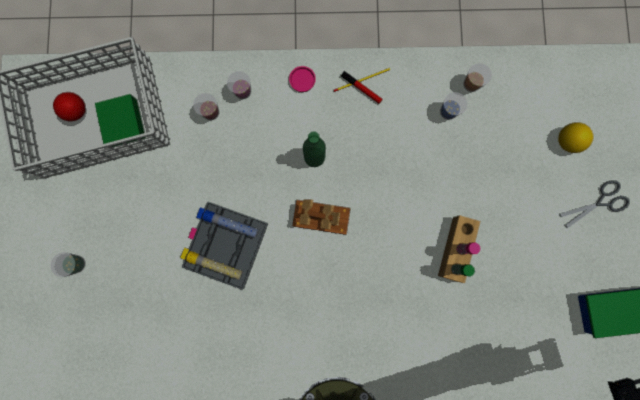

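View pics/side0.png

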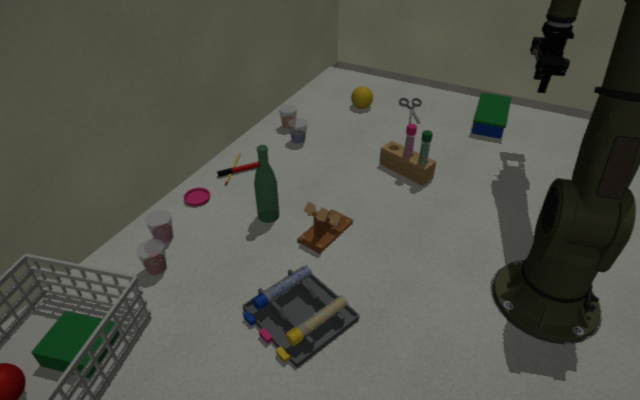

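```bash
python3 - <<'E'
from h import *
t=cam("top");s=cam("side")
def blobs(c,lo,hi,box,mn=8):
    u0,v0,u1,v1=box; h=cv2.cvtColor(c['image'],cv2.COLOR_BGR2HSV)[v0:v1,u0:u1]
    m=cv2.inRange(h,lo,hi); n,_,st,ce=cv2.connectedComponentsWithStats(m)
    return [((ce[i]+[u0,v0]).round(1).tolist(),st[i][2:].tolist(), (st[i][:2]+[u0,v0]).tolist()) for i in range(1,n) if st[i][4]>=mn]
pk=((155,120,90),(178,255,255));gr=((60,100,40),(88,255,255));ye=((18,120,90),(32,255,255));bl=((105,140,60),(125,255,255));br=((5,80,40),(20,255,255))
for n,c,B in(("top",t,[(430,200,500,290),(170,190,280,300),(280,190,360,245),(290,120,340,175)]),("side",s,[(370,110,450,190),(230,250,370,370),(290,195,360,260),(240,130,290,230)])):
    print(n,"rack pk",blobs(c,*pk,B[0]),"gr",blobs(c,*gr,B[0]))
    for k,cc in(("pk",pk),("ye",ye),("bl",bl)): print(" tray",k,blobs(c,*cc,B[1]))
    print(" stand",blobs(c,*br,B[2]),"bottle",blobs(c,*gr,B[3]), "rackwood",blobs(c,*br,B[0]))
a=cv2.resize(t['image'][190:300,175:355],None,fx=4.2,fy=4.2,interpolation=2)
b=cv2.resize(s['image'][190:260,285:365],None,fx=4.2,fy=4.2,interpolation=2)
a2=cv2.resize(t['image'][205:290,430:500],None,fx=3.5,fy=3.5,interpolation=2)
o=np.zeros((a.shape[0]+0,756,3),np.uint8);o[:,:756]=a[:,:756]
cv2.imwrite("pics/c1.png",o)
cs=[cv2.resize(x,(390,390),interpolation=2) for x in(s['image'][190:260,290:360],t['image'][205:285,430:510])]
cv2.imwrite("pics/c2.png",np.hstack(cs))
E
```

```text
top rack pk [([473.8, 248.0], [11, 11, 102], [469, 243])] gr [([468.0, 270.1], [11, 11, 102], [463, 265])]
 tray pk [([192.4, 232.9], [8, 11, 55], [189, 228])]
 tray ye [([189.0, 255.6], [17, 16, 168], [181, 248])]
 tray bl [([205.2, 214.5], [18, 14, 156], [197, 208])]
 stand [([320.8, 216.6], [57, 35, 1464], [293, 200])] bottle [([316.3, 143.2], [17, 24, 226], [308, 132])] rackwood [([459.9, 246.3], [39, 67, 1156], [441, 216])]
side rack pk [([411.6, 125.8], [8, 5, 31], [408, 124])] gr [([427.3, 134.8], [9, 12, 52], [423, 131])]
 tray pk [([264.8, 333.7], [13, 12, 80], [259, 328])]
 tray ye [([294.7, 333.7], [16, 15, 139], [287, 327]), ([281.9, 352.7], [14, 13, 90], [276, 347])]
 tray bl [([260.6, 299.2], [15, 13, 117], [253, 293]), ([248.7, 316.3], [11, 12, 76], [244, 311])]
 stand [([323.2, 227.8], [55, 52, 1346], [298, 202])] bottle [([261.8, 148.6], [8, 7, 37], [258, 146]), ([262.4, 159.3], [7, 8, 18], [260, 155]), ([264.7, 187.2], [19, 44, 258], [257, 163]), ([268.7, 171.0], [5, 11, 21], [267, 165]), ([267.0, 213.5], [18, 18, 124], [259, 204])] rackwood [([406.1, 163.3], [56, 45, 1322], [380, 141])]
```

View pics/c1.png

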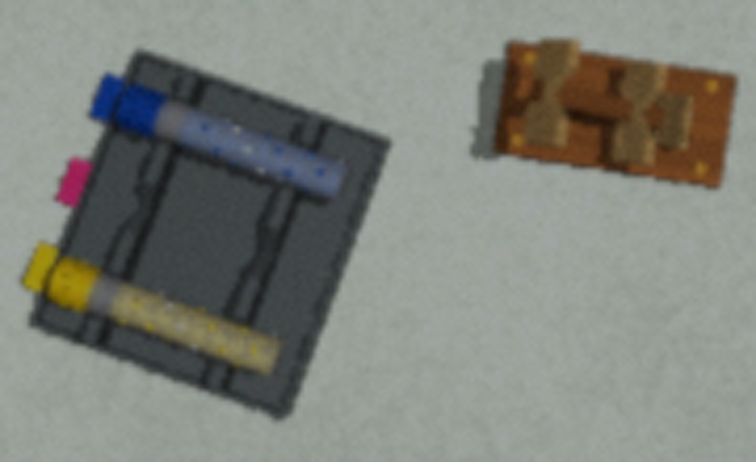

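View pics/c2.png

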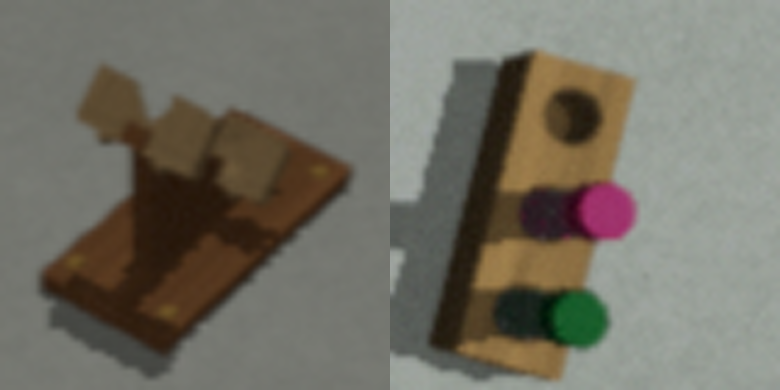

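```bash
python3 - <<'E'
from h import *
t=cam("top");s=cam("side"); f=lambda v:np.round(np.asarray(v)*1000,1).tolist()
c1=lambda u,v:(u/4.2+175-.4,v/4.2+190-.4)
print("pinkcap",f(onz(t,473.8,248,.16)),"green",f(onz(t,468,270.1,.16)),"hole",f(onz(t,467.6,228.2,.062)))
print("stand base",[f(onz(t,*c1(*p),.012)) for p in((508,42),(735,75),(720,188),(497,155))])
n2=onz(t,*c1(573,93),.108);n1=onz(t,*c1(657,115),.054);print("notches",f(n2),f(n1), np.degrees(np.arctan2(*(n2-n1)[1::-1])))
print("bottle top",f(onz(t,312.5,135,.222)),"tri",f(onz(s,268,213,.01)))
print("tab",f(onz(t,192.4,232.9,.018)))
# tray axis points: cap end and foot centre
for n,a,b in(("blue",(120,103),(342,180)),("yellow",(52,277),(277,358))):
    A=onz(t,*c1(*a),.042);B=onz(t,*c1(*b),.042);print(n,f(A),f(B),f((A+B)/2),np.linalg.norm(A-B),np.degrees(np.arctan2(*(A-B)[1::-1])))
print("tray rim",[f(onz(t,*c1(*p),.016)) for p in((138,50),(390,142),(285,417),(30,322))])
E
```

```text
pinkcap [443.8, -327.8, 160.0] green [392.3, -311.1, 160.0] hole [496.0, -346.9, 62.0]
stand base [[584.0, 101.7, 12.0], [560.1, -45.4, 12.0], [487.1, -34.0, 12.0], [510.6, 109.5, 12.0]]
notches [541.2, 58.2, 108.0] [531.5, 6.8, 54.0] 79.32519350434254
bottle top [709.3, 50.3, 222.0] tri [704.8, 50.7, 10.0]
tab [497.3, 381.1, 18.0]
blue [545.5, 346.7, 42.0] [494.6, 205.7, 42.0] [520.1, 276.2, 42.0] 0.1499102999949155 70.13349577409537
yellow [436.7, 387.8, 42.0] [384.5, 246.2, 42.0] [410.6, 317.0, 42.0] 0.15091106705584206 69.75420563422995
tray rim [[582.3, 342.0, 16.0], [519.8, 178.3, 16.0], [346.5, 245.3, 16.0], [408.5, 408.7, 16.0]]
```

```bash
cat >> h.py <<'E'
def plan(pos,R,n):
    o=env.get_obs(); R0=Ro.from_euler('xyz',o['tool_rot'],degrees=True)
    w=(R0.inv()*R).as_rotvec()/n; S=sum(Ro.from_rotvec(w*k).as_matrix() for k in range(n))
    v=np.linalg.solve(S,R0.inv().apply(np.array(pos)-o['tool_pos']))
    print("t",round(o['time_s'],2),"tcp",(o['tool_pos']*1000).round(1),o['tool_rot'].round(1),"q",o['qpos'].round(0),"F",o['force'].round(1),"w",round(o['grip_width'],4))
    print(n,"x shift cm",(v*100).round(2).tolist(),"turn",np.degrees(w).round(2).tolist())
def axes(x,z):
    x=np.array(x,float);z=np.array(z,float);x/=np.linalg.norm(x);z/=np.linalg.norm(z);return Ro.from_matrix(np.c_[x,np.cross(z,x),z])
c_=lambda a:np.array([np.cos(np.radians(a)),np.sin(np.radians(a)),0.])
DN=np.array([0,0,-1.]);UP=-DN
RACK=axes(c_(-19),DN); PINK=np.array([.444,-.329,0])
d=c_(80.3); FOOT=np.array([.5279,-.0113,.036]); TUBE=(d+UP)/2**.5
STCAP=axes(c_(-9.7),-TUBE); STMID=axes(TUBE,(d-UP)/2**.5)
PLACE=np.array([.465,.296,.042]); TRAY=axes(c_(70),DN)
E
python3 -c "
from h import *
plan(PINK+[0,0,.225],RACK,13)"
```

```text
t 0.3 tcp [ 156.8 -630.6  222.2] [-180.    0.   14.] q [77. 18. -4. 83.  1. 79. -3.] F [ 0.2  0.7 -0.4] w 0.0872
13 x shift cm [2.19, -2.4, -0.02] turn [-0.0, 0.0, 2.54]
```

{"api": "servo_tool", "payload": {
  "plan": [
    [1,[2.19,-2.4,0],[0,0,2.54]],
    [1,[2.19,-2.4,0],[0,0,2.54]],
    [1,[2.19,-2.4,0],[0,0,2.54]],
    [1,[2.19,-2.4,0],[0,0,2.54]],
    [1,[2.19,-2.4,0],[0,0,2.54]],
    [1,[2.19,-2.4,0],[0,0,2.54]],
    [1,[2.19,-2.4,0],[0,0,2.54]],
    [1,[2.19,-2.4,0],[0,0,2.54]],
    [1,[2.19,-2.4,0],[0,0,2.54]],
    [1,[2.19,-2.4,0],[0,0,2.54]],
    [1,[2.19,-2.4,0],[0,0,2.54]],
    [1,[2.19,-2.4,0],[0,0,2.54]],
    [1,[2.19,-2.4,0],[0,0,2.54]]
  ],
  "force": 15
}}

```text
time_s: 1.38
tool_pos: [0.4504, -0.3275, 0.2198]
tool_rot: [179.7, 0.2, -21.7]
force: [0.4, -0.3, -0.4]
grip_width: 0.087
```

```bash
python3 -c "
from h import *
plan(PINK+[0,0,.225],RACK,4)
s=cam('side');t=cam('top')
for p in ([.444,-.329,.16],[.444,-.329,.062]): print(proj(s,p),proj(t,p))
a=cv2.resize(s['image'][80:190,360:470],(400,400),interpolation=2);b=cv2.resize(t['image'][195:295,420:520],(400,400),interpolation=2)
cv2.imwrite('pics/r1.png',np.hstack([a,b]))"
```

```text
t 1.38 tcp [ 450.4 -327.5  219.8] [179.7   0.2 -21.7] q [ 51.   8. -19.  96.   3.  76. -81.] F [ 0.4 -0.3 -0.4] w 0.087
4 x shift cm [-0.14, 0.09, -0.13] turn [0.08, 0.04, -0.69]
[411.9604886  125.10203318] [474.31653016 247.92752683]
[407.8601847 153.6506309] [461.81141696 248.46773946]
```

View pics/r1.png

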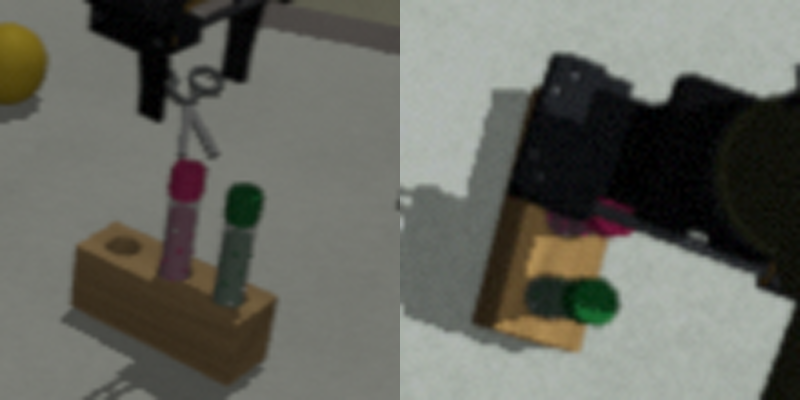

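{"api": "servo_tool", "payload": {
  "plan": [
    [1,[-0.3,0.2,0],[0,0,-1.4]],
    [1,[-0.3,0.18,0.5],[0,0,-1.4]],
    [1,[0,0,1.0],[0,0,0]],
    [1,[0,0,1.0],[0,0,0]]
  ]
}}

```text
time_s: 1.82
tool_pos: [0.4498, -0.3244, 0.1954]
tool_rot: [179.8, -0.1, -17.9]
force: [0.3, 0.1, -0.3]
grip_width: 0.087
```

```bash
python3 -c "
from h import *
plan(PINK+[0,0,.126],RACK,5)"
```

```text
t 1.82 tcp [ 449.8 -324.4  195.4] [ 1.798e+02 -1.000e-01 -1.790e+01] q [ 51.   9. -20.  99.   3.  73. -77.] F [ 0.3  0.1 -0.3] w 0.087
5 x shift cm [-0.08, 0.12, 1.39] turn [0.04, -0.03, 0.22]
```

{"api": "servo_tool", "payload": {
  "plan": [
    [1,[-0.2,0.3,0.8],[0,0,0.6]],
    [1,[-0.1,0.2,0.8],[0,0,0.5]],
    [1,[0,0.1,0.8],[0,0,0]],
    [1,[0,0,0],[0,0,0]]
  ]
}}

```text
time_s: 2.15
tool_pos: [0.4414, -0.33, 0.1652]
tool_rot: [179.9, 0.2, -19.3]
force: [-0.2, 0.1, -0.1]
grip_width: 0.0872
```

```bash
python3 -c "
from h import *
plan(PINK+[0,0,.126],RACK,5)"
```

```text
t 2.15 tcp [ 441.4 -330.   165.2] [179.9   0.2 -19.3] q [ 51.  10. -19. 101.   4.  70. -78.] F [-0.2  0.1 -0.1] w 0.0872
5 x shift cm [0.04, -0.04, 0.78] turn [0.03, 0.04, -0.06]
```

Good; descend and close.

{"api": "servo_tool", "payload": {
  "plan": [
    [1,[0.1,-0.05,0.9],[0,0,0]],
    [1,[0.1,-0.05,1.0],[0,0,0]],
    [1,[0,0,1.0],[0,0,0]],
    [1,[0,0,0.9],[0,0,0]],
    [1,[0,0,0],[0,0,0]],
    [0,[0,0,0],[0,0,0]],
    [0,[0,0,0],[0,0,0]],
    [0,[0,0,0],[0,0,0]],
    [0,[0,0,0],[0,0,0]],
    [0,[0,0,0],[0,0,0]],
    [0,[0,0,0],[0,0,0]],
    [0,[0,0,0],[0,0,0]]
  ],
  "force": 20
}}

```text
time_s: 3.15
tool_pos: [0.4446, -0.3303, 0.1237]
tool_rot: [179.8, 0.1, -19.3]
force: [0.1, -1.1, -0.3]
grip_width: 0.0483
```

```bash
python3 -c "
from h import *
plan(PINK+[0,0,.226],RACK,8)"
```

```text
t 3.15 tcp [ 444.6 -330.3  123.7] [ 1.798e+02  1.000e-01 -1.930e+01] q [ 51.  12. -19. 103.   4.  65. -79.] F [ 0.1 -1.1 -0.3] w 0.0483
8 x shift cm [-0.01, -0.01, -1.28] turn [0.02, 0.01, -0.04]
```

{"api": "servo_tool", "payload": {
  "plan": [
    [0,[0,0,0],[0,0,0]],
    [0,[0,0,0],[0,0,0]],
    [0,[0,0,0],[0,0,0]],
    [0,[0,0,0],[0,0,0]],
    [0,[0,0,0],[0,0,0]],
    [0,[0,0,0],[0,0,0]]
  ]
}}

```text
time_s: 3.65
tool_pos: [0.4449, -0.3303, 0.1243]
tool_rot: [179.8, 0.0, -19.3]
force: [-0.2, -0.3, -0.4]
grip_width: 0.0275
```

{"api": "servo_tool", "payload": {
  "plan": [
    [0,[0,0,-0.7],[0,0,0]],
    [0,[0,0,-1.2],[0,0,0]],
    [0,[0,0,-1.5],[0,0,0]],
    [0,[0,0,-1.5],[0,0,0]],
    [0,[0,0,-1.5],[0,0,0]],
    [0,[0,0,-1.5],[0,0,0]],
    [0,[0,0,-1.5],[0,0,0]],
    [0,[0,0,-1],[0,0,0]],
    [0,[0,0,0],[0,0,0]],
    [0,[0,0,0],[0,0,0]]
  ]
}}

```text
time_s: 4.48
tool_pos: [0.4448, -0.3302, 0.2394]
tool_rot: [179.8, -0.1, -19.3]
force: [-0.8, 0.1, -2.6]
grip_width: 0.0276
```

```bash
python3 -c "
from h import *
T=FOOT+TUBE*.114
print(T)
plan(T+TUBE*.07+[0,0,.08],STCAP,22)"
```

```text
[0.54148196 0.06815773 0.11661017]
t 4.48 tcp [ 444.8 -330.2  239.4] [ 1.798e+02 -1.000e-01 -1.930e+01] q [ 51.   7. -19.  95.   3.  78. -78.] F [-0.8  0.1 -2.6] w 0.0276
22 x shift cm [-0.05, -1.98, -0.82] turn [-2.03, 0.17, -0.42]
```

{"api": "servo_tool", "payload": {
  "plan": [
    [0,[0,-1,-0.8],[-1,0.1,-0.2]],
    [0,[0,-2,-0.8],[-2,0.2,-0.4]],
    [0,[0,-2,-0.8],[-2,0.2,-0.4]],
    [0,[0,-2,-0.8],[-2,0.2,-0.4]],
    [0,[0,-2,-0.8],[-2,0.2,-0.4]],
    [0,[0,-2,-0.8],[-2,0.2,-0.4]],
    [0,[0,-2,-0.8],[-2,0.2,-0.4]],
    [0,[0,-2,-0.8],[-2,0.2,-0.4]],
    [0,[0,-2,-0.8],[-2,0.2,-0.4]],
    [0,[0,-2,-0.8],[-2,0.2,-0.4]],
    [0,[0,-2,-0.8],[-2,0.2,-0.4]],
    [0,[0,-2,-0.8],[-2,0.2,-0.4]],
    [0,[0,-2,-0.8],[-2,0.2,-0.4]],
    [0,[0,-2,-0.8],[-2,0.2,-0.4]],
    [0,[0,-2,-0.8],[-2,0.2,-0.4]],
    [0,[0,-2,-0.8],[-2,0.2,-0.4]],
    [0,[0,-2,-0.8],[-2,0.2,-0.4]],
    [0,[0,-1,-0.4],[-1,0.1,-0.2]]
  ]
}}

```text
time_s: 5.98
tool_pos: [0.5402, 0.0244, 0.2607]
tool_rot: [144.1, -0.4, -12.4]
force: [-0.0, 0.5, -0.6]
grip_width: 0.0277
```

```bash
python3 -c "
from h import *
T=FOOT+TUBE*.114
plan(T+TUBE*.04+[0,0,.06],STCAP,8)"
```

```text
t 5.98 tcp [540.2  24.4 260.7] [144.1  -0.4 -12.4] q [   8.   22.  -42.   87.   39.  103. -138.] F [-0.   0.5 -0.6] w 0.0277
8 x shift cm [-0.1, -1.13, -0.04] turn [-1.14, 0.18, -0.29]
```

{"api": "servo_tool", "payload": {
  "plan": [
    [0,[-0.1,-1.1,0],[-1.1,0.2,-1]],
    [0,[-0.1,-1.1,0],[-1.1,0.2,-1]],
    [0,[-0.1,-1.1,0],[-1.1,0.2,-1]],
    [0,[-0.1,-1.1,0],[-1.1,0.2,-1]],
    [0,[-0.1,-1.1,0],[-1.1,0.2,-1]],
    [0,[-0.1,-1.1,0],[-1.1,0.2,-1]],
    [0,[-0.1,-1.1,0],[-1.1,0.2,-1]],
    [0,[0,0,0],[0,0,0]],
    [0,[0,0,0],[0,0,0]]
  ]
}}

```text
time_s: 6.73
tool_pos: [0.5393, 0.0935, 0.1973]
tool_rot: [136.4, 4.2, -5.1]
force: [0.1, -0.2, -1.4]
grip_width: 0.0277
```

```bash
cat >> h.py <<'E'
STCAP=STCAP*Ro.from_euler('z',-6,degrees=True)
E
python3 -c "
from h import *
T=FOOT+TUBE*.114
plan(T+TUBE*.012+[0,0,.03],STCAP,6)
s=cam('side');t=cam('top')
o=env.get_obs();R=Ro.from_euler('xyz',o['tool_rot'],degrees=True).as_matrix();f=o['tool_pos']+R[:,2]*.114
print('foot exp',f,proj(s,f),proj(t,f),'home foot',proj(s,FOOT),proj(t,FOOT))
a=s['image'][150:270,240:400].copy()
b=t['image'][160:280,250:410].copy()
cv2.imwrite('pics/s1.png',np.vstack([cv2.resize(x,(400,300),interpolation=2) for x in (a,b)]))"
```

```text
t 6.73 tcp [539.3  93.5 197.3] [136.4   4.2  -5.1] q [  -3.   32.  -42.   86.   45.  107. -142.] F [ 0.1 -0.2 -1.4] w 0.0277
6 x shift cm [0.14, -0.29, 0.69] turn [-0.2, -0.04, 0.04]
foot exp [0.52625974 0.01526524 0.11554973] [332.80557221 194.48724558] [328.26415881 217.15504629] home foot [336.23710607 212.33631889] [337.67168571 218.7631577 ]
```

View pics/s1.png

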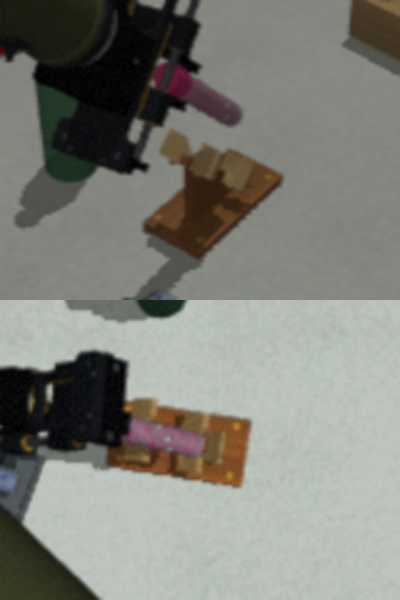

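{"api": "servo_tool", "payload": {
  "plan": [
    [0,[0.15,-0.3,0.7],[-0.2,0,0]],
    [0,[0.15,-0.3,0.7],[-0.2,0,0]],
    [0,[0.15,-0.3,0.7],[-0.2,0,0]],
    [0,[0.15,-0.3,0.7],[-0.2,0,0]],
    [0,[0.1,-0.3,0.7],[-0.2,0,0]],
    [0,[0,0,0.3],[0,0,0]],
    [0,[0,0,0],[0,0,0]]
  ]
}}

```text
time_s: 7.42
tool_pos: [0.5438, 0.0709, 0.1579]
tool_rot: [135.3, 3.9, -5.6]
force: [1.5, -0.0, -1.2]
grip_width: 0.0275
```

```bash
python3 -c "
from h import *
T=FOOT+TUBE*.114
plan(T+TUBE*.010,STCAP,6)"
```

```text
t 7.42 tcp [543.8  70.9 157.9] [135.3   3.9  -5.6] q [  -2.   34.  -41.   89.   47.  104. -144.] F [ 1.5 -0.  -1.2] w 0.0275
6 x shift cm [0.01, -0.45, 0.36] turn [-0.03, -0.02, -0.06]
```

{"api": "servo_tool", "payload": {
  "plan": [
    [0,[0,-0.45,0.36],[0,0,0]],
    [0,[0,-0.45,0.36],[0,0,0]],
    [0,[0,-0.45,0.36],[0,0,0]],
    [0,[0,-0.45,0.36],[0,0,0]],
    [0,[0,0,0],[0,0,0]]
  ]
}}

```text
time_s: 7.83
tool_pos: [0.5424, 0.0742, 0.1328]
tool_rot: [135.4, 3.9, -5.6]
force: [-0.4, 0.5, -1.5]
grip_width: 0.0273
```

```bash
python3 -c "
from h import *
T=FOOT+TUBE*.114
plan(T+TUBE*.010,STCAP,4)"
```

```text
t 7.83 tcp [542.4  74.2 132.8] [135.4   3.9  -5.6] q [  -2.   36.  -40.   90.   48.  102. -145.] F [-0.4  0.5 -1.5] w 0.0273
4 x shift cm [0.02, -0.18, 0.15] turn [-0.05, -0.04, -0.09]
```

{"api": "servo_tool", "payload": {
  "plan": [
    [0,[0,-0.2,0.15],[0,0,0]],
    [0,[0,-0.2,0.15],[0,0,0]],
    [0,[0,-0.2,0.15],[0,0,0]],
    [0,[0,-0.15,0.15],[0,0,0]],
    [0,[0,0,0],[0,0,0]]
  ]
}}

```text
time_s: 8.25
tool_pos: [0.5436, 0.0745, 0.1249]
tool_rot: [135.1, 3.6, -5.6]
force: [0.2, 0.5, -1.3]
grip_width: 0.0273
```

```bash
python3 -c "
from h import *
T=FOOT+TUBE*.114
plan(T,STCAP,4)"
```

```text
t 8.25 tcp [543.6  74.5 124.9] [135.1   3.6  -5.6] q [  -3.   37.  -40.   90.   48.  102. -146.] F [ 0.2  0.5 -1.3] w 0.0273
4 x shift cm [-0.02, -0.03, 0.26] turn [0.01, -0.09, -0.14]
```

{"api": "servo_tool", "payload": {
  "plan": [
    [0,[0,0,0.25],[0,0,0]],
    [0,[0,0,0.25],[0,0,0]],
    [0,[0,0,0.25],[0,0,0]],
    [0,[0,0,0],[0,0,0]]
  ]
}}

```text
time_s: 8.58
tool_pos: [0.5428, 0.0692, 0.1194]
tool_rot: [135.2, 3.6, -5.6]
force: [0.5, 0.3, -0.1]
grip_width: 0.0276
```

```bash
python3 -c "
from h import *
T=FOOT+TUBE*.114
plan(T,STCAP,4)
print(env.get_obs()['wrist_torque'])
s=cam('side');t=cam('top')
a=s['image'][180:255,280:380].copy()
b=t['image'][180:255,275:375].copy()
o=env.get_obs();R=Ro.from_euler('xyz',o['tool_rot'],degrees=True).as_matrix();f=o['tool_pos']+R[:,2]*.114
print('foot exp',f,proj(s,f),proj(t,f))
cv2.imwrite('pics/s2.png',np.vstack([cv2.resize(x,(400,300),interpolation=2) for x in (a,b)]))"
```

```text
t 8.58 tcp [542.8  69.2 119.4] [135.2   3.6  -5.6] q [  -2.   37.  -40.   91.   48.  101. -146.] F [ 0.5  0.3 -0.1] w 0.0276
4 x shift cm [-0.02, -0.03, 0.07] turn [-0.01, -0.09, -0.15]
[ 0.6663233  -0.27794056  0.11518374]
foot exp [ 0.52990514 -0.01027301  0.03873632] [335.40752419 211.54491461] [337.30891949 217.93836646]
```

View pics/s2.png

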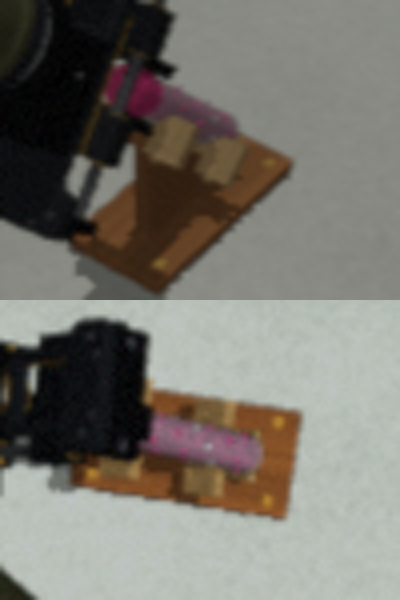

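{"api": "servo_tool", "payload": {
  "plan": [
    [0,[0,-0.1,0.1],[0,0,0]],
    [0,[0,-0.05,0.1],[0,0,0]],
    [0,[0,0,0],[0,0,0]],
    [0,[0,0,0],[0,0,0]]
  ]
}}

```text
time_s: 9.02
tool_pos: [0.5431, 0.0682, 0.1179]
tool_rot: [135.1, 3.5, -5.7]
force: [-0.2, -0.9, 2.0]
grip_width: 0.0273
```

```bash
python3 -c "
from h import *
T=FOOT+TUBE*.114
plan(T,STCAP,4)
print(env.get_obs()['wrist_torque'])"
```

```text
t 9.02 tcp [543.1  68.2 117.9] [135.1   3.5  -5.7] q [  -2.   37.  -40.   91.   48.  101. -146.] F [-0.2 -0.9  2. ] w 0.0273
4 x shift cm [-0.04, -0.02, 0.03] turn [0.01, -0.1, -0.17]
[ 0.41241605 -0.20473534  0.18269807]
```

{"api": "servo_tool", "payload": {
  "plan": [
    [0.36,[0,0,0],[0,0,0]],
    [0.45,[0,0,0],[0,0,0]],
    [0.55,[0,0,0],[0,0,0]],
    [0.6,[0,0,0],[0,0,0]],
    [0.6,[0,0,0],[0,0,0]],
    [0.6,[0,0,0],[0,0,0]],
    [0.6,[0,0,0],[0,0,0]],
    [0.6,[0,0,0],[0,0,0]]
  ]
}}

```text
time_s: 9.68
tool_pos: [0.5416, 0.0706, 0.116]
tool_rot: [135.3, 3.7, -5.6]
force: [0.3, 0.4, 0.6]
grip_width: 0.0517
```

{"api": "servo_tool", "payload": {
  "plan": [
    [0.6,[0,0,-1],[0,0,0]],
    [0.6,[0,0,-1.5],[0,0,0]],
    [0.6,[0,0,-2],[0,0,0]],
    [0.6,[0,0,-2],[0,0,0]],
    [0.6,[0,0,-2],[0,0,0]],
    [0.6,[0,0,-2],[0,0,0]],
    [0.6,[0,0,0],[0,0,0]]
  ]
}}

```text
time_s: 10.27
tool_pos: [0.5538, 0.1505, 0.198]
tool_rot: [135.5, 3.7, -5.6]
force: [-1.1, 0.6, -0.0]
grip_width: 0.0521
```

```bash
python3 -c "
from h import *
MID=FOOT+TUBE*.075; n=(UP-d)/2**.5
print(MID)
P=MID+n*(.10)+[0,0,.06]
plan(P,STMID,20)
s=cam('side');t=cam('top')
a=s['image'][160:260,270:370].copy()
b=t['image'][170:270,260:360].copy()
for p in (FOOT,FOOT+TUBE*.15): print(proj(s,p),proj(t,p))
cv2.imwrite('pics/s3.png',np.hstack([cv2.resize(x,(400,400),interpolation=2) for x in (a,b)]))"
```

```text
[0.5368355  0.04097482 0.08903301]
t 10.27 tcp [553.8 150.5 198. ] [135.5   3.7  -5.6] q [  -9.   38.  -41.   79.   46.  112. -145.] F [-1.1  0.6 -0. ] w 0.0521
20 x shift cm [-0.76, 0.78, -0.07] turn [3.25, 3.57, -3.26]
[336.23710607 212.33631889] [337.67168571 218.7631577 ]
[310.81599817 201.44133774] [296.43240294 208.84062798]
```

View pics/s3.png

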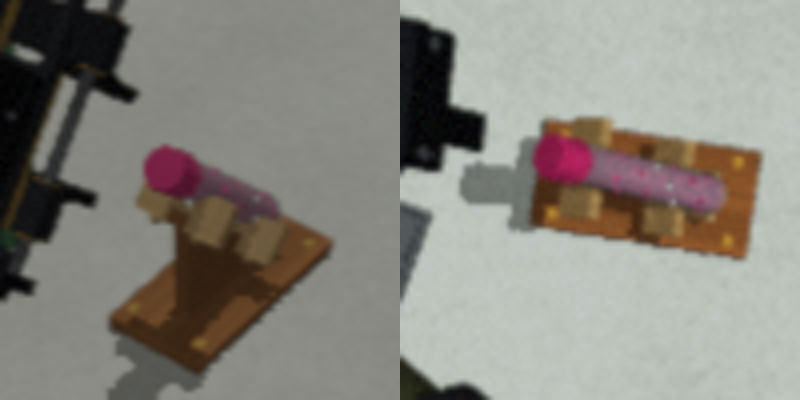

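```bash
python3 -c "
from h import *
plan([.535,.10,.29],axes(c_(60),DN),16)"
```

```text
t 10.37 tcp [553.3 147.4 195.6] [135.3   3.8  -5.7] q [  -9.   38.  -41.   79.   47.  112. -145.] F [-0.1 -0.6  0.2] w 0.0525
16 x shift cm [-0.36, 0.44, -0.43] turn [2.34, 1.8, -3.79]
```

{"api": "servo_tool", "payload": {
  "plan": [
    [0.65,[-0.36,0.44,-0.43],[2.34,1.8,-3.79]],
    [0.65,[-0.36,0.44,-0.43],[2.34,1.8,-3.79]],
    [0.65,[-0.36,0.44,-0.43],[2.34,1.8,-3.79]],
    [0.65,[-0.36,0.44,-0.43],[2.34,1.8,-3.79]],
    [0.65,[-0.36,0.44,-0.43],[2.34,1.8,-3.79]],
    [0.65,[-0.36,0.44,-0.43],[2.34,1.8,-3.79]],
    [0.65,[-0.36,0.44,-0.43],[2.34,1.8,-3.79]],
    [0.65,[-0.36,0.44,-0.43],[2.34,1.8,-3.79]],
    [0.65,[-0.36,0.44,-0.43],[2.34,1.8,-3.79]],
    [0.65,[-0.36,0.44,-0.43],[2.34,1.8,-3.79]],
    [0.65,[-0.36,0.44,-0.43],[2.34,1.8,-3.79]],
    [0.65,[-0.36,0.44,-0.43],[2.34,1.8,-3.79]],
    [0.65,[-0.36,0.44,-0.43],[2.34,1.8,-3.79]],
    [0.65,[-0.36,0.44,-0.43],[2.34,1.8,-3.79]],
    [0.65,[-0.36,0.44,-0.43],[2.34,1.8,-3.79]],
    [0.65,[-0.36,0.44,-0.43],[2.34,1.8,-3.79]]
  ]
}}

```text
time_s: 11.7
tool_pos: [0.5255, 0.0815, 0.2749]
tool_rot: [-177.9, 0.6, 62.3]
force: [0.9, -0.3, -0.0]
grip_width: 0.0565
```

```bash
python3 -c "
from h import *
MID=FOOT+TUBE*.072; n=(UP-d)/2**.5
plan(MID+n*.09,STMID,14)"
```

```text
t 11.7 tcp [525.5  81.5 274.9] [-177.9    0.6   62.3] q [ 43.  11. -61.  92.   8.  85. -46.] F [ 0.9 -0.3 -0. ] w 0.0565
14 x shift cm [-1.0, 0.3, 0.58] turn [0.36, 3.21, -1.28]
```

{"api": "servo_tool", "payload": {
  "plan": [
    [0.65,[-1,0.3,0.58],[0.36,3.21,-1.28]],
    [0.65,[-1,0.3,0.58],[0.36,3.21,-1.28]],
    [0.65,[-1,0.3,0.58],[0.36,3.21,-1.28]],
    [0.65,[-1,0.3,0.58],[0.36,3.21,-1.28]],
    [0.65,[-1,0.3,0.58],[0.36,3.21,-1.28]],
    [0.65,[-1,0.3,0.58],[0.36,3.21,-1.28]],
    [0.65,[-1,0.3,0.58],[0.36,3.21,-1.28]],
    [0.65,[-1,0.3,0.58],[0.36,3.21,-1.28]],
    [0.65,[-1,0.3,0.58],[0.36,3.21,-1.28]],
    [0.65,[-1,0.3,0.58],[0.36,3.21,-1.28]],
    [0.65,[-1,0.3,0.58],[0.36,3.21,-1.28]],
    [0.65,[-1,0.3,0.58],[0.36,3.21,-1.28]],
    [0.65,[-1,0.3,0.58],[0.36,3.21,-1.28]],
    [0.65,[0,0,0],[0,0,0]]
  ]
}}

```text
time_s: 12.87
tool_pos: [0.5114, -0.0435, 0.1425]
tool_rot: [-178.4, -43.2, 76.5]
force: [-0.4, -0.3, -0.9]
grip_width: 0.0563
```

```bash
python3 -c "
from h import *
MID=FOOT+TUBE*.072; n=(UP-d)/2**.5
plan(MID+n*.06,STMID,5)"
```

```text
t 12.87 tcp [511.4 -43.5 142.5] [-178.4  -43.2   76.5] q [ 74.  24. -52. 108. -25.  69.  21.] F [-0.4 -0.3 -0.9] w 0.0563
5 x shift cm [0.44, 0.2, 0.79] turn [0.22, 0.35, -0.55]
```

{"api": "servo_tool", "payload": {
  "plan": [
    [0.65,[0.45,0.2,0.5],[0.2,0.35,-0.55]],
    [0.65,[0.45,0.2,0.5],[0.2,0.35,-0.55]],
    [0.65,[0.45,0.2,0.5],[0.2,0.35,-0.55]],
    [0.65,[0.45,0.2,0.5],[0.2,0.35,-0.55]],
    [0.65,[0.45,0.2,0.5],[0.2,0.35,-0.55]],
    [0.65,[0,0,0],[0,0,0]],
    [0.65,[0,0,0],[0,0,0]]
  ]
}}

```text
time_s: 13.45
tool_pos: [0.5285, -0.0052, 0.1425]
tool_rot: [179.8, -44.8, 80.9]
force: [0.5, 0.4, 0.1]
grip_width: 0.0564
```

```bash
python3 -c "
from h import *
MID=FOOT+TUBE*.072; n=(UP-d)/2**.5
plan(MID+n*.03,STMID,5)
s=cam('side');t=cam('top')
a=s['image'][160:260,270:370].copy()
b=t['image'][170:270,260:360].copy()
cv2.imwrite('pics/s4.png',np.hstack([cv2.resize(x,(400,400),interpolation=2) for x in (a,b)]))"
```

```text
t 13.45 tcp [528.5  -5.2 142.5] [179.8 -44.8  80.9] q [ 71.  26. -54. 107. -26.  67.  22.] F [0.5 0.4 0.1] w 0.0564
5 x shift cm [-0.15, 0.01, 0.82] turn [-0.03, 0.03, 0.08]
```

View pics/s4.png

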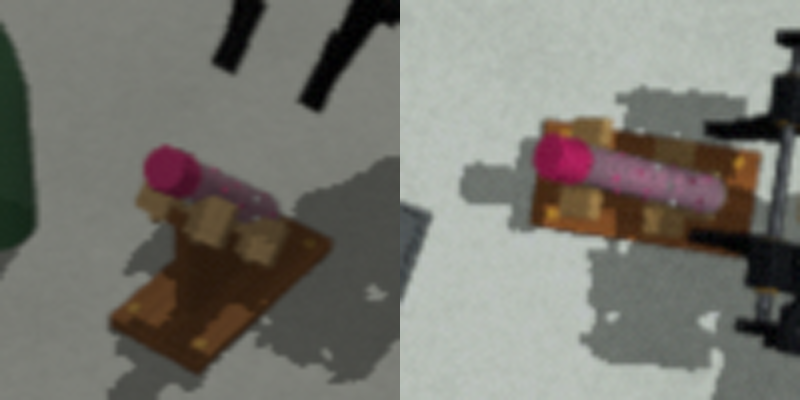

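{"api": "servo_tool", "payload": {
  "plan": [
    [0.65,[-0.2,0,0.8],[0,0,0]],
    [0.65,[-0.2,0,0.8],[0,0,0]],
    [0.65,[-0.2,0,0.8],[0,0,0]],
    [0.65,[-0.1,0,0.8],[0,0,0]],
    [0.65,[0,0,0.8],[0,0,0]],
    [0.65,[0,0,0.8],[0,0,0]],
    [0.65,[0,0,0],[0,0,0]]
  ]
}}

```text
time_s: 14.13
tool_pos: [0.533, 0.0246, 0.0984]
tool_rot: [179.9, -44.8, 80.6]
force: [-1.2, -0.5, 0.6]
grip_width: 0.0567
```

```bash
python3 -c "
from h import *
MID=FOOT+TUBE*.072; n=(UP-d)/2**.5
plan(MID-n*.014,STMID,5)"
```

```text
t 14.13 tcp [533.   24.6  98.4] [179.9 -44.8  80.6] q [ 67.  29. -53. 110. -25.  60.  21.] F [-1.2 -0.5  0.6] w 0.0567
5 x shift cm [0.05, 0.02, 0.65] turn [-0.02, 0.05, 0.05]
```

{"api": "servo_tool", "payload": {
  "plan": [
    [0.65,[0.05,0,0.65],[0,0,0]],
    [0.65,[0.05,0,0.65],[0,0,0]],
    [0.65,[0.05,0,0.65],[0,0,0]],
    [0.65,[0.05,0,0.65],[0,0,0]],
    [0.65,[0.05,0,0.55],[0,0,0]],
    [0.65,[0,0,0],[0,0,0]]
  ]
}}

```text
time_s: 14.63
tool_pos: [0.5374, 0.0514, 0.0755]
tool_rot: [179.9, -44.8, 80.6]
force: [0.4, 0.4, 0.1]
grip_width: 0.0563
```

{"api": "servo_tool", "payload": {
  "plan": [
    [0.45,[0,0,0],[0,0,0]],
    [0.4,[0,0,0],[0,0,0]],
    [0.35,[0,0,0],[0,0,0]],
    [0.3,[0,0,0],[0,0,0]],
    [0.2,[0,0,0],[0,0,0]],
    [0,[0,0,0],[0,0,0]],
    [0,[0,0,0],[0,0,0]],
    [0,[0,0,0],[0,0,0]],
    [0,[0,0,0],[0,0,0]],
    [0,[0,0,0],[0,0,0]]
  ],
  "force": 20
}}

```text
time_s: 15.47
tool_pos: [0.5398, 0.0498, 0.0766]
tool_rot: [179.6, -44.7, 80.7]
force: [1.2, -0.5, -0.8]
grip_width: 0.0253
```

```bash
python3 -c "
from h import *
MID=FOOT+TUBE*.072; n=(UP-d)/2**.5
plan(MID-n*.014,STMID,5)"
```

```text
t 15.47 tcp [539.8  49.8  76.6] [179.6 -44.7  80.7] q [ 65.  31. -53. 111. -25.  56.  21.] F [ 1.2 -0.5 -0.8] w 0.0253
5 x shift cm [-0.01, -0.03, -0.03] turn [0.03, 0.05, 0.05]
```

{"api": "servo_tool", "payload": {
  "plan": [
    [0,[0.2,0,-0.6],[0,0,0]],
    [0,[0.8,0,-1],[0,0,0]],
    [0,[1,0,-1.1],[0,0,0]],
    [0,[1,0,-1.1],[0,0,0]],
    [0,[1,0,-1.1],[0,0,0]],
    [0,[1,0,-1.1],[0,0,0]],
    [0,[1,0,-1.1],[0,0,0]],
    [0,[1,0,-1.1],[0,0,0]],
    [0,[0.5,0,-0.5],[0,0,0]],
    [0,[0,0,0],[0,0,0]]
  ]
}}

```text
time_s: 16.3
tool_pos: [0.5338, 0.0415, 0.2005]
tool_rot: [-180.0, -44.5, 80.7]
force: [0.1, 0.1, -1.6]
grip_width: 0.0254
```

```bash
python3 -c "
from h import *
P=PLACE-c_(70)*.003-UP*.014
plan(P+UP*.13,TRAY,20)"
```

```text
t 16.3 tcp [533.8  41.5 200.5] [-180.   -44.5   80.7] q [ 71.  19. -58. 106. -30.  70.  17.] F [ 0.1  0.1 -1.6] w 0.0254
20 x shift cm [0.98, -0.65, 0.67] turn [-0.21, -2.22, 0.51]
```

{"api": "servo_tool", "payload": {
  "plan": [
    [0,[0.5,-0.3,0.3],[-0.1,-1.2,0.3]],
    [0,[1,-0.65,0.65],[-0.2,-2.2,0.5]],
    [0,[1,-0.65,0.65],[-0.2,-2.2,0.5]],
    [0,[1,-0.65,0.65],[-0.2,-2.2,0.5]],
    [0,[1,-0.65,0.65],[-0.2,-2.2,0.5]],
    [0,[1,-0.65,0.65],[-0.2,-2.2,0.5]],
    [0,[1,-0.65,0.65],[-0.2,-2.2,0.5]],
    [0,[1,-0.65,0.65],[-0.2,-2.2,0.5]],
    [0,[1,-0.65,0.65],[-0.2,-2.2,0.5]],
    [0,[1,-0.65,0.65],[-0.2,-2.2,0.5]],
    [0,[1,-0.65,0.65],[-0.2,-2.2,0.5]],
    [0,[1,-0.65,0.65],[-0.2,-2.2,0.5]],
    [0,[1,-0.65,0.65],[-0.2,-2.2,0.5]],
    [0,[1,-0.65,0.65],[-0.2,-2.2,0.5]],
    [0,[1,-0.65,0.65],[-0.2,-2.2,0.5]],
    [0,[1,-0.65,0.65],[-0.2,-2.2,0.5]],
    [0,[1,-0.65,0.65],[-0.2,-2.2,0.5]],
    [0,[1,-0.65,0.65],[-0.2,-2.2,0.5]],
    [0,[0.5,-0.3,0.3],[-0.1,-1.2,0.3]],
    [0,[0,0,0],[0,0,0]]
  ]
}}

```text
time_s: 17.97
tool_pos: [0.4571, 0.276, 0.1588]
tool_rot: [-179.0, -1.6, 70.3]
force: [-0.8, -0.2, -1.2]
grip_width: 0.0254
```

```bash
python3 -c "
from h import *
P=PLACE-c_(70)*.003-UP*.014
plan(P+UP*.1,TRAY,5)"
```

```text
t 17.97 tcp [457.1 276.  158.8] [-179.    -1.6   70.3] q [ 27.  17. -68. 103.  15.  70. -65.] F [-0.8 -0.2 -1.2] w 0.0254
5 x shift cm [0.36, 0.02, 0.62] turn [-0.2, -0.33, 0.05]
```

{"api": "servo_tool", "payload": {
  "plan": [
    [0,[0.35,0,0.5],[-0.2,-0.35,0]],
    [0,[0.35,0,0.5],[-0.2,-0.35,0]],
    [0,[0.35,0,0.5],[-0.2,-0.35,0]],
    [0,[0.35,0,0.5],[-0.2,-0.35,0]],
    [0,[0.35,0,0.5],[-0.2,-0.35,0]],
    [0,[0,0,0],[0,0,0]],
    [0,[0,0,0],[0,0,0]]
  ]
}}

```text
time_s: 18.55
tool_pos: [0.4613, 0.2908, 0.1302]
tool_rot: [-179.8, 0.4, 70.3]
force: [1.0, -0.1, -1.3]
grip_width: 0.0258
```

```bash
python3 -c "
from h import *
P=PLACE-c_(70)*.003-UP*.014
plan(P+UP*.03,TRAY,6)
s=cam('side');t=cam('top')
o=env.get_obs();R=Ro.from_euler('xyz',o['tool_rot'],degrees=True).as_matrix()
m=o['tool_pos']-R[:,2]*.014+R[:,0]*.003
for q in(.075,-.075): p=m+R[:,0]*q; print(p.round(4),proj(s,p).round(1),proj(t,p).round(1))
a=s['image'][240:370,230:375].copy()
b=t['image'][190:320,165:310].copy()
cv2.imwrite('pics/t1.png',np.hstack([cv2.resize(x,(400,359),interpolation=2) for x in (a,b)]))"
```

```text
t 18.55 tcp [461.3 290.8 130.2] [-179.8    0.4   70.3] q [ 20.  21. -65. 103.  20.  70. -71.] F [ 1.  -0.1 -1.3] w 0.0258
6 x shift cm [0.06, 0.03, 1.2] turn [-0.04, 0.07, 0.05]
[0.4877 0.3642 0.1439] [269.2 289.3] [185.2 234.3]
[0.4372 0.223  0.145 ] [326.7 250.8] [243.1 254.4]
```

View pics/t1.png

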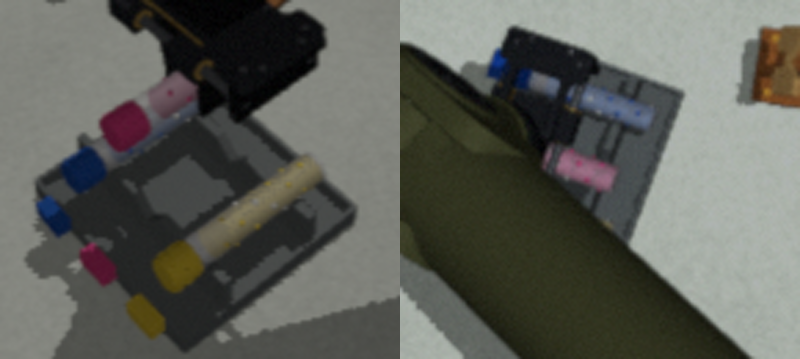

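{"api": "servo_tool", "payload": {
  "plan": [
    [0,[0.1,0.05,1],[0,0,0]],
    [0,[0.1,0.05,1.2],[0,0,0]],
    [0,[0.1,0.05,1.2],[0,0,0]],
    [0,[0.05,0,1.2],[0,0,0]],
    [0,[0,0,1.2],[0,0,0]],
    [0,[0,0,0.8],[0,0,0]],
    [0,[0,0,0],[0,0,0]],
    [0,[0,0,0],[0,0,0]]
  ]
}}

```text
time_s: 19.32
tool_pos: [0.4636, 0.2915, 0.056]
tool_rot: [-179.7, 0.5, 70.2]
force: [-0.3, 0.4, -0.8]
grip_width: 0.0257
```

```bash
python3 -c "
from h import *
P=PLACE-c_(70)*.003-UP*.014
plan(P,TRAY,6)"
```

```text
t 19.32 tcp [463.6 291.5  56. ] [-179.7    0.5   70.2] q [ 15.  27. -60. 106.  26.  63. -75.] F [-0.3  0.4 -0.8] w 0.0257
6 x shift cm [0.03, -0.0, 0.47] turn [-0.04, 0.09, 0.03]
```

{"api": "servo_tool", "payload": {
  "plan": [
    [0,[0.05,0,0.5],[0,0.2,0]],
    [0,[0.05,0,0.5],[0,0.2,0]],
    [0,[0.05,0,0.4],[0,0,0]],
    [0,[0,0,0.4],[0,0,0]],
    [0,[0,0,0.4],[0,0,0]],
    [0,[0,0,0.3],[0,0,0]],
    [0,[0,0,0],[0,0,0]]
  ]
}}

```text
time_s: 19.9
tool_pos: [0.4651, 0.2937, 0.0298]
tool_rot: [-179.8, -0.0, 70.2]
force: [0.1, 0.9, -1.0]
grip_width: 0.0254
```

```bash
python3 -c "
from h import *
P=PLACE-c_(70)*.003-UP*.014
plan(P,TRAY,2)"
```

```text
t 19.9 tcp [465.1 293.7  29.8] [-179.8   -0.    70.2] q [ 14.  29. -59. 108.  28.  60. -76.] F [ 0.1  0.9 -1. ] w 0.0254
2 x shift cm [-0.04, -0.05, 0.09] turn [-0.08, -0.02, 0.08]
```

Probe down in 1 mm steps for contact.

{"api": "servo_tool", "payload": {
  "plan": [
    [0,[0,0,0.15],[0,0,0]],
    [0,[0,0,0.15],[0,0,0]],
    [0,[0,0,0],[0,0,0]],
    [0,[0,0,0],[0,0,0]]
  ]
}}

```text
time_s: 20.23
tool_pos: [0.4653, 0.294, 0.0268]
tool_rot: [-179.9, -0.1, 70.2]
force: [-0.6, -0.4, -0.9]
grip_width: 0.0253
```

{"api": "servo_tool", "payload": {
  "plan": [
    [0,[0,0,0.12],[0,0,0]],
    [0,[0,0,0.12],[0,0,0]],
    [0,[0,0,0],[0,0,0]],
    [0,[0,0,0],[0,0,0]]
  ]
}}

```text
time_s: 20.57
tool_pos: [0.4657, 0.2943, 0.0268]
tool_rot: [-179.9, -0.0, 70.1]
force: [-0.6, 1.0, -1.4]
grip_width: 0.0248
```

```bash
python3 -c "
from h import *
P=PLACE-c_(70)*.003-UP*.014
plan(P,TRAY,2)
s=cam('side');t=cam('top')
for p in (PLACE+c_(70)*.075,PLACE-c_(70)*.075): print(proj(s,p).round(1),proj(t,p).round(1))
cv2.imwrite('pics/t2.png',np.hstack([cv2.resize(x,(400,359),interpolation=2) for x in (s['image'][240:370,230:375],t['image'][190:320,165:310])]))"
```

```text
t 20.57 tcp [465.7 294.3  26.8] [-179.9   -0.    70.1] q [ 14.  29. -59. 108.  28.  60. -77.] F [-0.6  1.  -1.4] w 0.0248
2 x shift cm [-0.08, -0.06, -0.06] turn [-0.03, -0.0, 0.06]
[270.9 322. ] [195.4 234.9]
[324.9 284. ] [248.5 253.6]
```

View pics/t2.png

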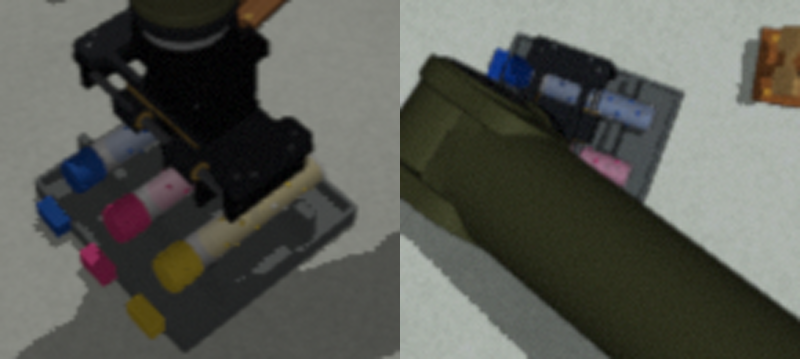

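{"api": "servo_tool", "payload": {
  "plan": [
    [0,[0,0,0.2],[0,0,0]],
    [0,[0,0,0],[0,0,0]],
    [0,[0,0,0],[0,0,0]]
  ]
}}

```text
time_s: 20.92
tool_pos: [0.4658, 0.2946, 0.0264]
tool_rot: [-180.0, 0.0, 70.1]
force: [-0.4, 1.1, 0.8]
grip_width: 0.0255
```

{"api": "servo_tool", "payload": {
  "plan": [
    [0.32,[0,0,0],[0,0,0]],
    [0.36,[0,0,0],[0,0,0]],
    [0.4,[0,0,0],[0,0,0]],
    [0.44,[0,0,0],[0,0,0]],
    [0.46,[0,0,0],[0,0,0]],
    [0.46,[0,0,0],[0,0,0]],
    [0.46,[0,0,0],[0,0,0]]
  ]
}}

```text
time_s: 21.5
tool_pos: [0.4664, 0.2946, 0.0256]
tool_rot: [-180.0, -0.0, 70.1]
force: [-0.2, 0.7, 0.5]
grip_width: 0.0395
```

{"api": "servo_tool", "payload": {
  "plan": [
    [0.46,[0,0,-0.4],[0,0,0]],
    [0.46,[0,0,-0.8],[0,0,0]],
    [0.46,[0,0,-1],[0,0,0]],
    [0.46,[0,0,-1.5],[0,0,0]],
    [0.46,[0,0,-2],[0,0,0]],
    [0.46,[0,0,-2.5],[0,0,0]],
    [0.46,[0,0,-2.5],[0,0,0]],
    [0.46,[0,0,-2.5],[0,0,0]],
    [0.46,[0,0,-2.5],[0,0,0]],
    [0.46,[0,0,0],[0,0,0]]
  ]
}}

```text
time_s: 22.33
tool_pos: [0.4649, 0.296, 0.196]
tool_rot: [180.0, -0.1, 70.3]
force: [0.6, 0.7, 0.5]
grip_width: 0.0405
```

{"api": "servo_tool", "payload": {
  "plan": [
    [0.46,[-3,0,-0.5],[0,0,0]],
    [0.46,[-3,0,-0.5],[0,0,0]],
    [0.46,[-3,0,-0.5],[0,0,0]],
    [0.46,[-3,0,-0.5],[0,0,0]],
    [0.46,[-3,0,-0.5],[0,0,0]],
    [0.46,[-3,0,-0.5],[0,0,0]],
    [0.46,[-3,0,-0.5],[0,0,0]],
    [0.46,[-3,0,-0.5],[0,0,0]],
    [0.46,[0,0,0],[0,0,0]],
    [0.46,[0,0,0],[0,0,0]],
    [0.46,[0,0,0],[0,0,0]]
  ]
}}

```text
time_s: 23.25
tool_pos: [0.3813, 0.0684, 0.2412]
tool_rot: [179.5, -0.6, 70.8]
force: [0.9, 0.7, -0.1]
grip_width: 0.0397
```

```bash
python3 -c "
from h import *
s=cam('side');t=cam('top')
cv2.imwrite('pics/t3.png',np.hstack([cv2.resize(x,(400,359),interpolation=2) for x in (s['image'][240:370,230:375],t['image'][190:320,165:310])]))
h=cv2.cvtColor(s['image'],cv2.COLOR_BGR2HSV)
for n,lo,hi in(('pk',(155,110,70),(178,255,255)),('ye',(18,120,90),(32,255,255)),('bl',(105,140,60),(125,255,255))):
    for c,B in((s,(230,250,370,370)),(t,(170,190,280,300))):
        m=cv2.inRange(cv2.cvtColor(c['image'],cv2.COLOR_BGR2HSV)[B[1]:B[3],B[0]:B[2]],lo,hi)
        k,_,st,ce=cv2.connectedComponentsWithStats(m); print(n,[((ce[i]+B[:2]).round(1).tolist(),int(st[i][4])) for i in range(1,k) if st[i][4]>8])
print(env.get_obs()['tool_pos'])"
```

```text
pk [([275.1, 318.1], 197), ([264.8, 335.0], 110)]
pk [([196.7, 234.8], 168)]
ye [([294.9, 334.2], 155), ([281.9, 352.6], 94)]
ye [([189.1, 255.7], 173)]
bl [([260.6, 299.8], 133), ([248.9, 316.5], 81)]
bl [([205.3, 214.7], 161)]
[0.38141016 0.0695714  0.24102111]
```

View pics/t3.png

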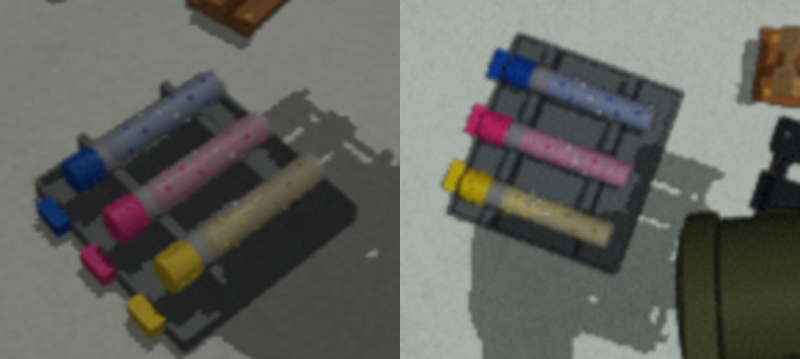

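```bash
python3 -c "
from h import *
print(env.get_obs()['time_s'],env.get_obs()['joint_velocities'].round(1)); print(env.sign_off())"
```

```text
23.35 [ 1.5  0.4 -2.3 -0.3 -0.3 -0.1  0.3]
the job is handed in; nothing more can be done
None
```

I packed the pink tube away and handed the job in at 23.4 s of the 61 s allowed; the hand-in reports no verdict.

I gripped the tube by its cap, lifted it out of the rack and leaned it in the sloped stand, foot at the stop, then let go. I took it again near its middle, lifted it about 12 cm clear, laid it in the pink-tabbed place with its cap at the tab end, and let go. The arm then backed off to about 24 cm above the table.

**What the last checks showed:**
- **Pink tube:** it lies level in the notches between the blue and yellow tubes. The top view puts it about 1–2 mm from their mid-line.
- **Disagreement:** the side view instead puts it about 5–6 mm nearer the tab than its neighbours. I put that partly down to the colour mask, and it is inside the 10 and 12 mm limits. I did not measure it further.
- **Yellow and blue tubes:** their caps show no shift beyond about half a pixel, roughly 1–2 mm.
- **Not re-measured:** I took no final measurement of the green tube or the bottle. Every planned path kept well clear of the bottle and the forces read at the moves' ends stayed small.

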